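Lay the inspection kit in its fitted nests

ROBOT

A 6-joint arm with a two-finger parallel gripper is mounted at the origin on a cart in front of the work surface, level with it; the furniture and walls round the work are solid. World frame = base frame: x ahead of the robot, y to its left, z up, the work surface at z = 0. Lengths are in m, angles in rad, forces in N, time in s.
With the tool pointing down it reaches from about 0.25 to 0.725 m from the base axis. Payload 4 kg.
Tool frame: the origin (TCP) lies at the very end of the fingers, on their centre line; the grasp point (between the pads) lies 19 mm behind it; z points along the fingers, y is the line along which they close (so a half turn about z gives the same grasp; the last joint's range is limited). The gripper opens to 85 mm and grips with 20 to 120 N. Pads are 22 mm wide; open, the fingers measure 114 mm over their backs; the gripper's body (76 mm by 85 mm) begins 54 mm behind the grasp point. The pads swing forward as they close: fully open they stand 13 mm farther back than shut.
Start: joints at [1.12, 0.241, 0.005, 1.335, 0, 1.571], TCP at [0.218, 0.45, 0.202] pointing down, gripper open.
Joint ranges: [-2.72, 2.72], [-1.05, 1.87], [-1.09, 1.28], [-1.99, 2.15], [-1.42, 1.44], [-3.14, 3.14]. Speed limits (rad/s): [2.79, 2.79, 3.14, 3.14, 3.14, 3.14].

INTERFACE

Orientations are given as a unit quaternion [x, y, z, w].
In Python, from workcell import bot gives the robot as it stands.
- The arm moves only by the tool carry_out, never from a script. Its argument "increments" is one flat list of numbers, 5 for each row, row after row: the finger opening in cm, from 0 to 8.54, then the shift along the tool's x, y, z in cm, then the turn about the tool's z in rad. A call has exactly 5 rows; each row shifts and turns the commanded pose from where the row before left it, along the tool's axes as they then stand; what a row does not reach is not made up. A row lasts 1/8 s, in which the tool goes at most 62.5 mm and 10.7 degrees, less where a joint would pass 70% of its speed; a pose out of reach is approached as far as the arm can. A call with a gripper value outside its range is refused whole. The fingers move at their own pace and stop on an object; the grip force is fixed at half the most. Time passes only in rows, so rows that do not move let the fingers close, or fill a call up. It gives the time, the measured TCP pose, the force, the opening and the grip force at its end, in the units of the state.
- bot.get_obs(): the state, without advancing time (a new reading comes with each control period).
- bot.camera(name): name is "scene" or "side" or "wrist"; returns a dict with "pixels" (384x512x3 uint8, blue, green, red), "range_z" (384x512 float32, m along the optical axis (not along the pixel's ray), 0 where there is no reading), "mtx" (3x3 intrinsics, pixels), "eye" and "attitude" of the camera in the world. Camera axes: x right, y down, z forward; pixel columns grow to the right and rows downward; lengths in m; the calibration is good to about 2 mm. A picture is of the moment at which its call begins.
- bot.job_done(): hands the job in; it is judged then, once.
Trained networks look in a picture, given as the dict that the camera call returned (one of the last four; its "shot" number tells which), for a name from the list of things; names that differ only in an ending like _2 or _b are one class to them, and where a whole thing is asked for, a point or a joint stands for the part that bears it (a point fixed in the world has none). Each returns a list of dicts, best first, with "p" (0 to 1); they miss things now and then, are a little off and sometimes report something else, mostly with a low value. They report only what shows in the picture. A call takes as long as a camera call. They do not tell look-alikes from the thing itself.
- bot.find_in(picture, name): "xyz" ([x, y, z] in m, in the coordinates of the camera as it stood for that picture, good to about 4 mm: the middle of the surface that is visible of it).
- bot.regions_of(picture, name): "mask" (384x512 bool, what is visible of it).
- bot.place_of(picture, name): "xyz" ([x, y, z] in m, in the coordinates of the camera as it stood for that picture, good to about 4 mm: a listed point, or the origin of a listed thing).
The state is a dict: "clock": time; "joint_pos": joint angles; "joint_vel": joint speeds; "tau": joint torques, N m; "eef_pos": TCP position; "tool_rot": TCP orientation; "ft_force": force on the tool from outside, world axes, zero at the start; "ft_torque": the same for the moment, N m; "grip_width": finger opening in m; "grasp_force": force on a finger pad.
Only numpy, scipy, OpenCV 4.12 (cv2) and the standard library are available. Lean on these libraries where they do the work, as an engineer would, in place of code of your own. Each camera call takes 0.05 s, during which the arm holds its last target. There are 200 camera calls.

TASK

Four machine parts lie about the bench among four shallow wooden nests: a plain steel bar, a V-block, a wide dark collar and a steel bush. Lay each part in the nest whose recess is cut to its outline, upright and flat on the recess floor inside the rim (bar in the long narrow one, V-block in the rectangular one, collar in the large round one, bush in the small round one), and leave all four released and at rest.

Things in the scene. Friction and masses are not known exactly. Their poses are not given: they have to be found in the camera images.
- bar: Loose plain rectangular bright steel bar, 130 mm long along its y, 26 mm wide along its x, 20 mm high, about 0.5 kg; lies flat on the bench. Origin: centre of its underside, z up. Grasp across its width. Belongs in nest_long. (Beware when swinging the arm across: a fixed drawer chest 0.43 m tall stands behind the parts, its overhanging top reaching forward to x = 0.555 m, from y = -0.02 to 0.43 m.)
- vblock: Loose grey steel V-block with a V groove along its top; 42 mm along its x (the groove's direction), 51 mm along its y, 34 mm high. Its four outer side faces are upright and can be gripped. Origin: centre of its underside, z up (groove upward). Belongs in nest_block.
- collar: Loose dark steel round collar, 22 mm high: a flange 62 mm in diameter and 6 mm thick at the bottom, above it a boss 50 mm in diameter up to the top; grip the boss. Origin: centre of its underside, z up. Belongs in nest_wide.
- bush: Loose grey steel round bush, 34 mm high: a flange 38 mm in diameter and 8 mm thick at the bottom, above it a sleeve 30 mm in diameter up to the top; grip the sleeve. Origin: centre of its underside, z up. Belongs in nest_small.
- nest_long: Fixed shallow wooden nest with a sunken, dark-lined floor 4 mm above the bench and a rim around it 8 mm wide whose top is 8 mm above the bench (so the recess is 4 mm deep). Origin: centre of its underside, on the bench. Long narrow: recess 146 mm along its y, 42 mm along its x; outside 162 x 58 mm.
- nest_block: Fixed shallow wooden nest with a sunken, dark-lined floor 4 mm above the bench and a rim around it 8 mm wide whose top is 8 mm above the bench (so the recess is 4 mm deep). Origin: centre of its underside, on the bench. Nearly square: recess 67 mm along its y, 58 mm along its x; outside 83 x 74 mm.
- nest_wide: Fixed shallow wooden nest with a sunken, dark-lined floor 4 mm above the bench and a rim around it 8 mm wide whose top is 8 mm above the bench (so the recess is 4 mm deep). Origin: centre of its underside, on the bench. Large round: recess 78 mm in diameter, outside 94 mm.
- nest_small: Fixed shallow wooden nest with a sunken, dark-lined floor 4 mm above the bench and a rim around it 8 mm wide whose top is 8 mm above the bench (so the recess is 4 mm deep). Origin: centre of its underside, on the bench. Small round: recess 54 mm in diameter, outside 70 mm.
There are look-alikes about, which are no part of the job. What is shaped like the bush but pink is not meant.

How it is judged:
By the outcome, as a careful person would: the job done as asked, in the order asked, and still so for the second after the job is handed in, with the robot touching nothing.
It also fails if it takes over 120 s, if anything falls off the work surface, if the arm or the gripper's body presses on something with over 40 N, if the wrist force passes 120 N, or if a joint passes its speed limit or range.

## Working session

There is one attempt and no reset: what is moved stays moved. The work goes in short steps, Python scripts to look and compute and a tool call to move; the robot and the scene stay as the last step left them, time stands still between calls to the robot, and variables do not carry over. Pictures are saved under pics/ and viewed, at most 14 in all, crops included, and the job is handed in when it is done.

Besides the shell and the picture viewer there is one more tool, called after "Call:" by a JSON object that holds its "api" and its "payload", one argument or row to a line. carry_out: Moves the arm, as the interface text tells. Its arguments: {"type":"object","properties":{"increments":{"type":"array","items":{"type":"number"}}},"required":["increments"]}

```bash
mkdir -p pics
cat > h.py <<'E'
import numpy as np, cv2
from scipy.spatial.transform import Rotation as R
from workcell import bot
NAMES=["bar","vblock","collar","bush","nest_long","nest_block","nest_wide","nest_small"]
def rot(c):
    a=np.array(c["attitude"],float); return a if a.shape==(3,3) else R.from_quat(a).as_matrix()
def w(c,p): return rot(c)@np.array(p)+np.array(c["eye"])
def px(c,p): q=c["mtx"]@np.array(p); return (q[:2]/q[2]).round()
def cloud(c):
    v,u=np.mgrid[:384,:512]; z=c["range_z"]; K=c["mtx"]
    P=np.stack([(u-K[0,2])/K[0,0]*z,(v-K[1,2])/K[1,1]*z,z],-1)
    return P@rot(c).T+np.array(c["eye"])
E
python3 - <<'E'
from h import *
for n in ["scene","side"]:
    c=bot.camera(n); cv2.imwrite(f"pics/{n}0.png",c["pixels"]); print(n,c["eye"])
    for k in NAMES:
        for d in bot.place_of(c,k)[:3]: print(k,round(d["p"],2),px(c,d["xyz"]),w(c,d["xyz"]).round(3))
o=bot.get_obs();print(o["tool_rot"],o["eef_pos"],o["clock"])
E
```

```text
scene [-0.09388912 -0.59761663  0.63782212]
bar 0.96 [219. 210.] [ 0.434  0.078 -0.   ]
vblock 0.73 [292. 259.] [ 0.429 -0.182  0.001]
collar 0.81 [254. 230.] [ 0.441 -0.048 -0.   ]
bush 0.7 [160. 175.] [0.424 0.333 0.002]
bush 0.57 [186. 169.] [ 0.504  0.313 -0.003]
nest_long 0.9 [335. 287.] [ 0.426 -0.301 -0.   ]
nest_long 0.24 [293. 260.] [ 0.428 -0.184 -0.001]
nest_block 0.92 [343. 221.] [ 0.623 -0.187  0.   ]
nest_wide 0.79 [386. 242.] [ 0.628 -0.305 -0.001]
nest_small 0.63 [186. 188.] [0.435 0.223 0.001]
side [0.33884075 0.90955082 0.58604762]
bar 0.89 [275. 211.] [0.434 0.078 0.003]
vblock 0.73 [287. 171.] [ 0.431 -0.182  0.001]
collar 0.75 [277. 188.] [ 0.446 -0.054  0.001]
bush 0.61 [232. 263.] [ 0.503  0.31  -0.001]
bush 0.56 [261. 276.] [0.426 0.338 0.001]
nest_long 0.94 [292. 157.] [ 0.423 -0.299 -0.   ]
nest_block 0.42 [235. 164.] [ 0.619 -0.187  0.002]
nest_wide 0.64 [239. 151.] [ 0.634 -0.307 -0.003]
nest_wide 0.15 [266. 243.] [ 0.436  0.218 -0.   ]
nest_small 0.76 [265. 242.] [0.439 0.218 0.001]
[2.23493738e-01 9.74705365e-01 7.06672446e-06 4.28902321e-06] [0.21784528 0.45005397 0.20160964] 0.9
```

Run:
```python
import cv2
a=cv2.imread("pics/scene0.png");b=cv2.imread("pics/side0.png")
cv2.imwrite("pics/m0.png",cv2.resize(a[120:345,110:440],(800,545),interpolation=cv2.INTER_CUBIC))
cv2.imwrite("pics/m1.png",cv2.resize(b[130:310,180:360],(600,600),interpolation=cv2.INTER_CUBIC))
```

```text
(no output)
```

View pics/m0.png

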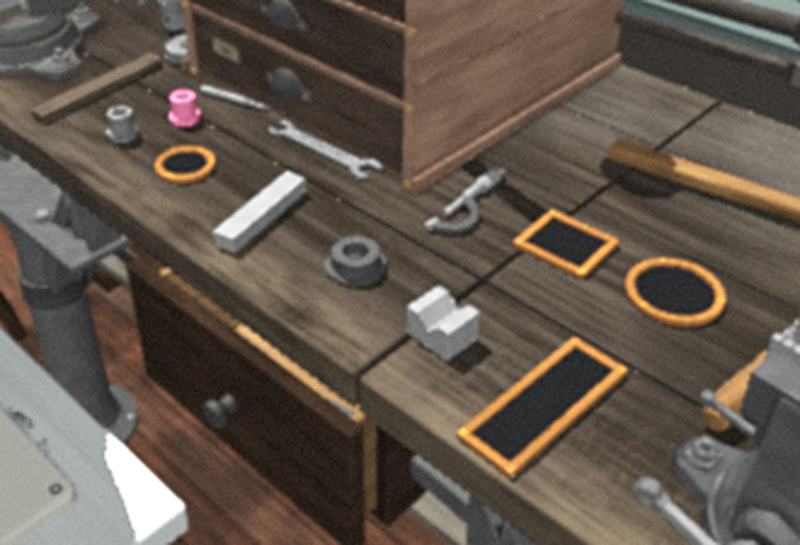

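View pics/m1.png

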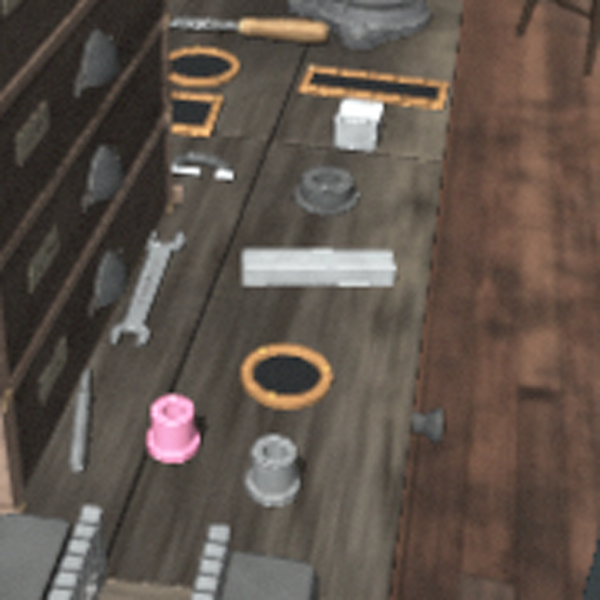

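Grey bush at scene px (160,175) and pink look-alike at (186,169). The grey one is meant, as the enlarged crop confirms. Next I'll measure outlines and yaws.

```bash
cat >> h.py <<'E'
TOP=dict(bar=.02,vblock=.034,collar=.022,bush=.034)
def rects(c,names):
    P=cloud(c)
    for k in names:
        for d in bot.regions_of(c,k)[:2]:
            q=P[d["mask"]&(c["range_z"]>0)]
            if len(q)<20: continue
            t=TOP.get(k)
            s=q[(q[:,2]>t-.005)&(q[:,2]<t+.006)] if t else q[abs(q[:,2]-.006)<.01]
            if len(s)<10: print(k,"few",len(s)); continue
            r=cv2.minAreaRect((s[:,:2]*1000).astype(np.float32))
            print(k,round(d["p"],2),len(s),"c",np.round(r[0],1),"size",np.round(r[1],1),"ang",round(r[2],1),"zmax",q[:,2].max().round(3))
E
python3 - <<'E'
from h import *
for n in ["scene","side"]:
    c=bot.camera(n); print(n); rects(c,NAMES)
c=bot.camera("wrist"); print(c["eye"],rot(c).round(2), bot.get_obs()["clock"])
E
```

```text
scene
bar 0.97 326 c [430.6  78.4] size [130.9  28.5] ang 12.0 zmax 0.024
collar 0.55 188 c [442.4 -54. ] size [46.7 49.4] ang 10.8 zmax 0.025
bush 0.63 39 c [422.9 330.3] size [27.2 23.5] ang 55.2 zmax 0.036
bush 0.44 39 c [498.9 309. ] size [26.5 26.5] ang 69.2 zmax 0.036
nest_long 0.67 1868 c [ 428.4 -297.4] size [ 65.6 172.4] ang 88.2 zmax 0.011
nest_block 0.59 684 c [ 625.1 -187. ] size [88.5 83.4] ang 2.7 zmax 0.011
nest_wide 0.95 867 c [ 632.2 -309.1] size [ 92.7 100. ] ang 60.0 zmax 0.011
nest_small 0.62 291 c [432.3 219.4] size [66.4 65.3] ang 59.3 zmax 0.011
side
bar 0.82 269 c [432.7  80.8] size [128.6  33.1] ang 10.3 zmax 0.022
vblock 0.64 68 c [ 428.2 -179.5] size [54.8 41. ] ang 87.7 zmax 0.036
collar 0.51 92 c [444.  -51.8] size [45.  49.5] ang 8.8 zmax 0.025
bush 0.65 87 c [425.7 336.7] size [27.3 27.6] ang 28.4 zmax 0.036
bush 0.64 74 c [502.5 313.1] size [26.4 26.3] ang 47.8 zmax 0.035
nest_long 0.86 320 c [ 423.9 -296.3] size [ 64.5 158.2] ang 89.8 zmax 0.01
nest_block 0.67 153 c [ 606.5 -194.8] size [ 51.4 108.3] ang 14.5 zmax 0.01
nest_wide 0.67 200 c [ 626.7 -310.3] size [ 78.9 104.1] ang 13.0 zmax 0.151
nest_small 0.87 397 c [436.3 224.3] size [64.1 66.5] ang 8.9 zmax 0.01
[0.14947942 0.48297375 0.37389907] [[ 0.44  0.86  0.27]
 [ 0.9  -0.42 -0.13]
 [-0.    0.3  -0.96]] 1.85
```

```bash
cat >> h.py <<'E'
def plan(x,y,z,phi=None,g=8.54,n=None,start=None,vmax=60):
    """rows from current (or start) pose to target; phi = world angle (deg) of tool x"""
    if start is None:
        o=bot.get_obs(); p=np.array(o["eef_pos"]); X=R.from_quat(o["tool_rot"]).as_matrix()[:,0]
        f=np.degrees(np.arctan2(X[1],X[0]))
    else: p=np.array(start[:3],float); f=start[3]
    if phi is None: phi=f
    dphi=(phi-f+180)%360-180; d=np.array([x,y,z])-p
    n=n or int(max(np.ceil(np.linalg.norm(d)*1000/vmax),np.ceil(abs(dphi)/10),1))
    n5=-(-n//5)*5; n=n5 if n>1 else n
    for i in range(n):
        a=np.radians(f); X=np.array([np.cos(a),np.sin(a),0]);Y=np.array([np.sin(a),-np.cos(a),0])
        s=d/n*100; print(g,round(float(s@X),2),round(float(s@Y),2),round(float(-s[2]),2),round(float(-np.radians(dphi/n)),3))
        f+=dphi/n
def st():
    o=bot.get_obs(); M=R.from_quat(o["tool_rot"]).as_matrix()
    print("t",o["clock"],"p",np.round(o["eef_pos"],4),"phi",round(float(np.degrees(np.arctan2(M[1,0],M[0,0]))),2),"tilt",np.round(M[:2,2],3),"q",np.round(o["joint_pos"],2),"F",np.round(o["ft_force"],1),"w",round(float(o["grip_width"]),4),"gf",np.round(o["grasp_force"],1))
E
python3 -c "
from h import *
plan(.432,.079,.16,192)"
```

```text
8.54 -3.54 -2.41 0.42 -0.066
8.54 -3.38 -2.64 0.42 -0.066
8.54 -3.2 -2.85 0.42 -0.066
8.54 -3.0 -3.06 0.42 -0.066
8.54 -2.79 -3.25 0.42 -0.066
8.54 -2.57 -3.43 0.42 -0.066
8.54 -2.34 -3.59 0.42 -0.066
8.54 -2.1 -3.73 0.42 -0.066
8.54 -1.85 -3.87 0.42 -0.066
8.54 -1.59 -3.98 0.42 -0.066
```

Call:
{"api": "carry_out", "payload": {
  "increments": [8.54,-3.54,-2.41,0.42,-0.066,8.54,-3.38,-2.64,0.42,-0.066,8.54,-3.2,-2.85,0.42,-0.066,8.54,-3.0,-3.06,0.42,-0.066,8.54,-2.79,-3.25,0.42,-0.066]
}}

```text
clock: 2.48
eef_pos: [0.3255, 0.2633, 0.1807]
tool_rot: [0.059, 0.998, 0.0, 0.0]
ft_force: [0.3, 0.5, -0.1]
grip_width: 0.0853
grasp_force: 0.0
```

Call:
{"api": "carry_out", "payload": {
  "increments": [8.54,-2.57,-3.43,0.42,-0.066,8.54,-2.34,-3.59,0.42,-0.066,8.54,-2.1,-3.73,0.42,-0.066,8.54,-1.85,-3.87,0.42,-0.066,8.54,-1.59,-3.98,0.42,-0.066]
}}

```text
clock: 3.1
eef_pos: [0.4326, 0.0775, 0.1597]
tool_rot: [-0.105, 0.994, 0.0, 0.0]
ft_force: [0.3, -0.2, 0.7]
grip_width: 0.0853
grasp_force: 0.0
```

Run:
```python
from h import *
st(); c=bot.camera("wrist"); st(); cv2.imwrite("pics/w1.png",c["pixels"]); rects(c,["bar","collar"])
```

```text
t 3.1 p [0.4326 0.0775 0.1597] phi -167.89 tilt [0.001 0.   ] q [ 0.18  0.15 -0.23  1.2   0.   -0.03] F [ 0.3 -0.2  0.7] w 0.0853 gf 0.0
t 3.15 p [0.4348 0.0737 0.1592] phi -168.06 tilt [ 0.002 -0.004] q [ 0.17  0.15 -0.22  1.2  -0.   -0.04] F [ 3.  -2.4  0.5] w 0.0854 gf 0.0
bar 0.57 2633 c [431.9  80.5] size [128.8  25.9] ang 12.3 zmax 0.022
collar 0.76 1260 c [443.8 -51.4] size [49.1 49.2] ang 74.8 zmax 0.024
```

View pics/w1.png

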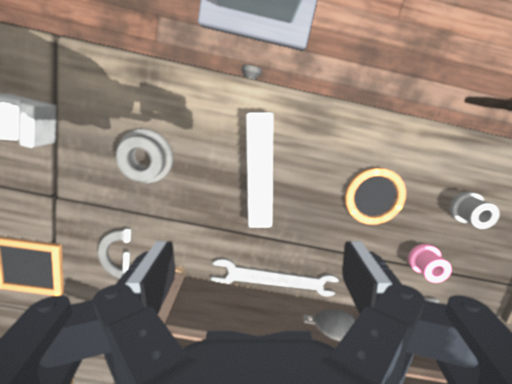

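Bar spans wrist px (260,170), clear of neighbours, and the measured centre agrees with the other views. Descending on it.

Call:
{"api": "carry_out", "payload": {
  "increments": [6,0,-0.15,4,-0.005,6,0,0,4,0,6,0,0,4,0,6,0,0,2.5,0,6,0,0,0,0]
}}

```text
clock: 3.88
eef_pos: [0.4297, 0.0779, 0.0131]
tool_rot: [-0.107, 0.994, -0.0, -0.002]
ft_force: [-0.1, -0.2, 0.0]
grip_width: 0.0604
grasp_force: 0.0
```

```bash
python3 -c "
from h import *
st()"
```

```text
t 3.875 p [0.4297 0.0779 0.0131] phi -167.66 tilt [-0.005 -0.001] q [ 0.18  0.31 -0.45  0.82  0.   -0.04] F [-0.1 -0.2  0. ] w 0.0604 gf 0.0
```

Call:
{"api": "carry_out", "payload": {
  "increments": [6,0,0,0,0,6,0,0,0,0,1.5,0,0,0,0,1.5,0,0,0,0,1.5,0,0,0,0]
}}

```text
clock: 4.5
eef_pos: [0.4323, 0.0773, 0.0148]
tool_rot: [-0.107, 0.994, 0.0, 0.0]
ft_force: [0.6, 0.1, 0.7]
grip_width: 0.0149
grasp_force: 0.0
```

```bash
python3 -c "
from h import *
st()"
```

```text
t 4.5 p [0.4323 0.0773 0.0148] phi -167.74 tilt [0. 0.] q [ 0.18  0.3  -0.45  0.82  0.   -0.04] F [0.6 0.1 0.7] w 0.0149 gf 0.0
```

Call:
{"api": "carry_out", "payload": {
  "increments": [6,0,0.3,0,0,6,0,0,0,0,6,0,0,0,0,6,0,0,0.6,0,6,0,0,0.6,0]
}}

```text
clock: 5.12
eef_pos: [0.4315, 0.0803, 0.0021]
tool_rot: [-0.107, 0.994, -0.0, -0.0]
ft_force: [0.1, -0.7, -0.2]
grip_width: 0.0599
grasp_force: 0.0
```

Call:
{"api": "carry_out", "payload": {
  "increments": [6,0,0,0,0,1.5,0,0,0,0,1.5,0,0,0,0,1.5,0,0,0,0,1.5,0,0,0,0]
}}

```text
clock: 5.75
eef_pos: [0.4317, 0.0803, 0.0027]
tool_rot: [-0.107, 0.994, 0.0, 0.0]
ft_force: [-0.9, -0.4, -0.5]
grip_width: 0.015
grasp_force: 0.0
```

```bash
python3 -c "
from h import *
st()
plan(.426,-.2985,.12,179,1.5,start=(.432,.0805,.1,192.3))"
```

```text
t 5.75 p [0.4317 0.0803 0.0027] phi -167.73 tilt [0. 0.] q [ 0.18  0.32 -0.46  0.78  0.   -0.03] F [-0.9 -0.4 -0.5] w 0.015 gf 0.0
1.5 0.87 -3.69 -0.2 0.023
1.5 0.78 -3.71 -0.2 0.023
1.5 0.69 -3.73 -0.2 0.023
1.5 0.61 -3.74 -0.2 0.023
1.5 0.52 -3.75 -0.2 0.023
1.5 0.43 -3.77 -0.2 0.023
1.5 0.35 -3.77 -0.2 0.023
1.5 0.26 -3.78 -0.2 0.023
1.5 0.17 -3.79 -0.2 0.023
1.5 0.08 -3.79 -0.2 0.023
```

Run:
```python
from h import *
c=bot.camera("side"); d=bot.camera("wrist")
a=cv2.resize(c["pixels"][120:300,190:370],(600,600)); cv2.imwrite("pics/x2.png",np.hstack([cv2.resize(a,(384,384)),d["pixels"]])[:,:800]); st()
rects(c,["bar"]); rects(d,["bar"])
```

```text
t 5.85 p [0.4316 0.0803 0.0027] phi -167.72 tilt [0. 0.] q [ 0.18  0.32 -0.46  0.78  0.   -0.03] F [-0.2  0.1 -0.6] w 0.0152 gf 0.0
bar 0.92 269 c [432.9  82.1] size [128.9  30.6] ang 14.2 zmax 0.022
bar 0.96 7881 c [432.8  80.7] size [130.4  26. ] ang 12.4 zmax 0.07
```

View pics/x2.png

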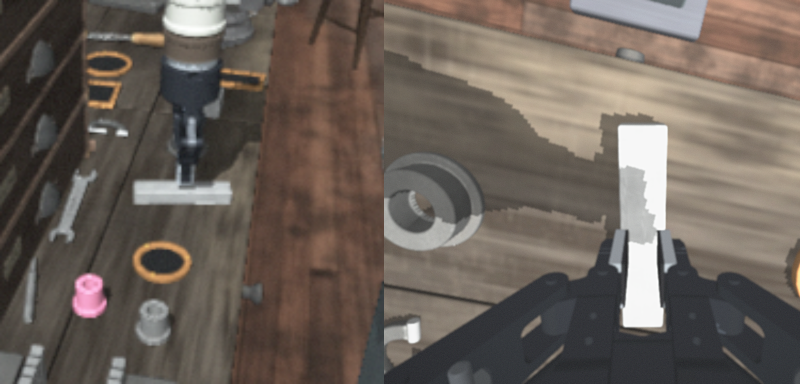

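Run:
```python
from h import *
d=bot.camera("wrist"); P=cloud(d)
for v in (236,240,250,260,275,290):
    print(v,[(u,*(P[v,u]*1000).round().astype(int)) for u in range(222,312,6)])
```

```text
236 [(222, np.int64(447), np.int64(59), np.int64(0)), (228, np.int64(446), np.int64(63), np.int64(0)), (234, np.int64(423), np.int64(66), np.int64(45)), (240, np.int64(422), np.int64(69), np.int64(44)), (246, np.int64(434), np.int64(73), np.int64(20)), (252, np.int64(434), np.int64(77), np.int64(19)), (258, np.int64(432), np.int64(80), np.int64(20)), (264, np.int64(432), np.int64(84), np.int64(19)), (270, np.int64(431), np.int64(87), np.int64(20)), (276, np.int64(418), np.int64(86), np.int64(45)), (282, np.int64(418), np.int64(89), np.int64(44)), (288, np.int64(437), np.int64(102), np.int64(0)), (294, np.int64(437), np.int64(106), np.int64(0)), (300, np.int64(436), np.int64(110), np.int64(0)), (306, np.int64(436), np.int64(114), np.int64(-1))]
240 [(222, np.int64(428), np.int64(61), np.int64(41)), (228, np.int64(428), np.int64(64), np.int64(41)), (234, np.int64(423), np.int64(66), np.int64(48)), (240, np.int64(422), np.int64(69), np.int64(49)), (246, np.int64(436), np.int64(74), np.int64(21)), (252, np.int64(436), np.int64(77), np.int64(20)), (258, np.int64(435), np.int64(81), np.int
[... 2730 characters left out ...]
 (228, np.int64(421), np.int64(67), np.int64(89)), (234, np.int64(429), np.int64(70), np.int64(79)), (240, np.int64(434), np.int64(73), np.int64(71)), (246, np.int64(471), np.int64(81), np.int64(20)), (252, np.int64(470), np.int64(85), np.int64(20)), (258, np.int64(469), np.int64(88), np.int64(19)), (264, np.int64(469), np.int64(92), np.int64(19)), (270, np.int64(468), np.int64(96), np.int64(19)), (276, np.int64(432), np.int64(88), np.int64(69)), (282, np.int64(425), np.int64(89), np.int64(77)), (288, np.int64(417), np.int64(88), np.int64(88)), (294, np.int64(417), np.int64(90), np.int64(89)), (300, np.int64(416), np.int64(92), np.int64(89)), (306, np.int64(416), np.int64(94), np.int64(88))]
```

Run:
```python
from h import *
d=bot.camera("wrist"); P=cloud(d)
for u in (231,238,284):
    print(u,[(v,*(P[v,u]*1000).round().astype(int).tolist()) for v in range(216,246,2)])
s=bot.camera("side");Q=cloud(s)
m=(abs(Q[...,0]-.43)<.025)&(abs(Q[...,1]-.085)<.03)
for z0 in range(-4,70,4):
    k=m&(Q[...,2]*1000>z0)&(Q[...,2]*1000<=z0+4)
    if k.sum(): print(z0,k.sum(),(Q[k][:,:2].min(0)*1000).round(),(Q[k][:,:2].max(0)*1000).round())
a=cv2.resize(s["pixels"][150:230,240:320],(600,600),interpolation=cv2.INTER_CUBIC);cv2.imwrite("pics/s3.png",a)
```

```text
231 [(216, 431, 62, 0), (218, 433, 62, 0), (220, 434, 63, 0), (222, 435, 63, 1), (224, 437, 63, 0), (226, 439, 63, -1), (228, 440, 64, 0), (230, 441, 64, 0), (232, 424, 64, 39), (234, 423, 64, 42), (236, 423, 65, 44), (238, 423, 65, 47), (240, 423, 65, 49), (242, 423, 65, 51), (244, 423, 65, 52)]
238 [(216, 422, 66, 20), (218, 423, 66, 21), (220, 424, 67, 21), (222, 426, 67, 20), (224, 427, 67, 19), (226, 428, 67, 21), (228, 430, 68, 20), (230, 422, 68, 38), (232, 422, 68, 41), (234, 423, 68, 41), (236, 423, 68, 44), (238, 423, 68, 46), (240, 422, 68, 50), (242, 422, 68, 52), (244, 422, 69, 54)]
284 [(216, 425, 96, -2), (218, 426, 96, 0), (220, 427, 97, 0), (222, 428, 97, 1), (224, 430, 97, 0), (226, 431, 98, 0), (228, 432, 98, 1), (230, 417, 91, 38), (232, 418, 91, 39), (234, 418, 91, 42), (236, 418, 90, 45), (238, 417, 90, 47), (240, 417, 90, 49), (242, 418, 90, 51), (244, 418, 90, 52)]
-4 66 [405.  86.] [454. 115.]
0 35 [407.  87.] [451. 114.]
4 25 [406.  87.] [454. 100.]
8 17 [409.  88.] [454. 100.]
12 25 [406.  72.] [451. 100.]
16 83 [406.  61.] [455. 100.]
20 10 [407.  76.] [453.  96.]
28 2 [430.  92.] [435.  93.]
32 5 [419.  92.] [432.  96.]
36 8 [419.  92.] [438.  98.]
40 8 [419.  91.] [436. 102.]
44 11 [419.  93.] [439. 102.]
48 7 [419.  94.] [439. 100.]
52 11 [420.  74.] [442. 103.]
56 15 [418.  89.] [440. 104.]
60 5 [422.  97.] [433. 103.]
64 3 [425.  65.] [444. 102.]
68 1 [443.  74.] [443.  74.]
```

View pics/s3.png

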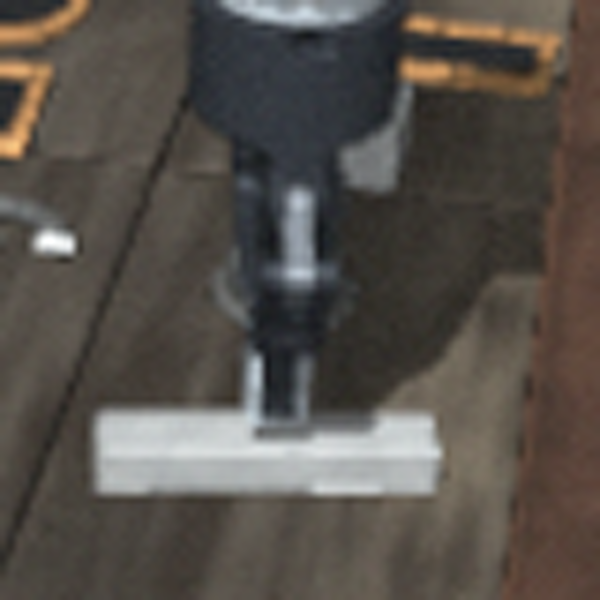

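The fingers really end about 30 mm higher than the reported TCP: in the crop, the tips at about (280,425) hover above the bar. I'll open and lower gently, watching the force.

Call:
{"api": "carry_out", "payload": {
  "increments": [5,0,0,0,0,5,0,0,0,0,5,0,0,0.8,0,5,0,0,0.8,0,5,0,0,0.6,0]
}}

```text
clock: 6.72
eef_pos: [0.431, 0.0802, -0.0203]
tool_rot: [-0.107, 0.994, -0.0, -0.001]
ft_force: [1.2, 0.2, 0.7]
grip_width: 0.05
grasp_force: 0.0
```

```bash
cat >> h.py <<'E'
def tip():
    d=bot.camera("wrist"); P=cloud(d); o=bot.get_obs(); M=R.from_quat(o["tool_rot"]).as_matrix()
    L=(P-np.array(o["eef_pos"]))@M   # tool coords
    m=(abs(L[...,0])<.02)&(abs(L[...,1])<.06)&(L[...,2]<-.0)&(d["range_z"]>0)
    return d,P,L,m
E
python3 - <<'E'
from h import *
st(); d,P,L,m=tip(); st()
for a,b in ((-.06,-.02),(.02,.06)):
    k=m&(L[...,1]>a)&(L[...,1]<b)&(P[...,2]>.005)
    if k.sum(): q=L[k]*1000; i=np.argsort(-q[:,2])[:200:10]; print(q[i].round().astype(int).tolist())
E
```

```text
t 6.725 p [ 0.431   0.0802 -0.0203] phi -167.73 tilt [-0.001 -0.   ] q [ 0.18  0.36 -0.49  0.72  0.   -0.03] F [1.2 0.2 0.7] w 0.05 gf 0.0
t 6.775 p [ 0.4306  0.0801 -0.0208] phi -167.73 tilt [-0.002 -0.   ] q [ 0.18  0.36 -0.49  0.72  0.   -0.03] F [ 0.3  0.3 -0.5] w 0.05 gf 0.0
[[0, -25, -33], [-5, -25, -34], [5, -25, -36], [10, -29, -36], [11, -30, -37], [2, -25, -37], [-2, -25, -38], [11, -27, -38], [3, -25, -39], [-9, -25, -39], [1, -25, -40], [3, -25, -40], [-9, -25, -40], [11, -25, -41], [8, -25, -41], [-1, -25, -41], [11, -26, -41], [7, -34, -42], [8, -35, -42], [11, -28, -42]]
[[1, 25, -33], [-2, 25, -35], [5, 25, -35], [-8, 25, -36], [11, 30, -37], [1, 25, -38], [5, 25, -38], [4, 25, -38], [11, 30, -39], [11, 30, -39], [-5, 25, -40], [12, 27, -40], [11, 30, -40], [11, 29, -41], [2, 25, -41], [12, 27, -41], [-2, 25, -42], [7, 25, -42], [3, 25, -42], [7, 36, -42]]
```

Call:
{"api": "carry_out", "payload": {
  "increments": [5,0,0,0.3,0,1.5,0,0,0,0,1.5,0,0,0,0,1.5,0,0,0,0,1.5,0,0,0,0]
}}

```text
clock: 7.4
eef_pos: [0.4317, 0.0802, -0.0221]
tool_rot: [-0.107, 0.994, -0.0, 0.0]
ft_force: [-1.2, -0.7, 3.2]
grip_width: 0.0243
grasp_force: 60.1
```

Run:
```python
from h import *
st(); plan(.426,-.2985,.08,179,1.5,start=(.431,.0802,.076,192.3))
```

```text
t 7.4 p [ 0.4317  0.0802 -0.0221] phi -167.73 tilt [ 0. -0.] q [ 0.18  0.36 -0.49  0.72 -0.   -0.03] F [-1.2 -0.7  3.2] w 0.0243 gf 60.1
1.5 0.86 -3.69 -0.04 0.023
1.5 0.77 -3.71 -0.04 0.023
1.5 0.68 -3.73 -0.04 0.023
1.5 0.6 -3.74 -0.04 0.023
1.5 0.51 -3.75 -0.04 0.023
1.5 0.42 -3.76 -0.04 0.023
1.5 0.34 -3.77 -0.04 0.023
1.5 0.25 -3.78 -0.04 0.023
1.5 0.16 -3.78 -0.04 0.023
1.5 0.07 -3.79 -0.04 0.023
```

Call:
{"api": "carry_out", "payload": {
  "increments": [1.5,0,0,-1,0,1.5,0,0,-3,0,1.5,0,0,-3,0,1.5,0,0,-3,0,1.5,0,0,0,0]
}}

```text
clock: 8.02
eef_pos: [0.4335, 0.0807, 0.0795]
tool_rot: [-0.107, 0.994, 0.0, 0.003]
ft_force: [0.3, -0.0, -4.9]
grip_width: 0.0242
grasp_force: 60.0
```

Call:
{"api": "carry_out", "payload": {
  "increments": [1.5,0.86,-3.69,-0.04,0.023,1.5,0.77,-3.71,-0.04,0.023,1.5,0.68,-3.73,-0.04,0.023,1.5,0.6,-3.74,-0.04,0.023,1.5,0.51,-3.75,-0.04,0.023]
}}

```text
clock: 8.65
eef_pos: [0.4274, -0.1099, 0.0777]
tool_rot: [-0.049, 0.999, 0.001, -0.002]
ft_force: [0.3, -0.0, -5.3]
grip_width: 0.0244
grasp_force: 60.2
```

Call:
{"api": "carry_out", "payload": {
  "increments": [1.5,0.42,-3.76,-0.04,0.023,1.5,0.34,-3.77,-0.04,0.023,1.5,0.25,-3.78,-0.04,0.023,1.5,0.16,-3.78,-0.04,0.023,1.5,0.07,-3.79,-0.04,0.023]
}}

```text
clock: 9.28
eef_pos: [0.4253, -0.2987, 0.0793]
tool_rot: [0.008, 1.0, 0.001, -0.001]
ft_force: [0.4, -0.7, -4.9]
grip_width: 0.0243
grasp_force: 60.2
```

Run:
```python
from h import *
d=bot.camera("wrist"); st(); d=bot.camera("wrist"); st(); cv2.imwrite("pics/w4.png",d["pixels"])
rects(d,["nest_long","vblock","nest_block","nest_wide"])
for d2 in bot.place_of(d,"nest_long")[:2]: print(d2["p"],w(d,d2["xyz"]).round(4))
```

```text
t 9.325 p [ 0.4258 -0.3043  0.0797] phi 178.79 tilt [-0.002 -0.004] q [-0.62  0.37 -0.15  1.05 -0.   -0.6 ] F [ 3.5 -4.6 -4.5] w 0.0241 gf 60.5
t 9.375 p [ 0.4259 -0.3017  0.0796] phi 178.83 tilt [-0.001 -0.001] q [-0.62  0.37 -0.15  1.05 -0.   -0.59] F [ 0.2  1.3 -5.5] w 0.0243 gf 60.5
nest_long 0.79 3584 c [ 403.  -297.7] size [ 59.7 120.7] ang 87.8 zmax 0.122
vblock 0.79 2235 c [ 428.9 -180.6] size [51.8 43.2] ang 87.5 zmax 0.036
nest_block 0.96 491 c [ 619.5 -192.2] size [72.8 47.1] ang 4.6 zmax 0.198
nest_wide 0.17 422 c [449.  -78.2] size [43.9 10.3] ang 9.3 zmax 0.007
```

View pics/w4.png

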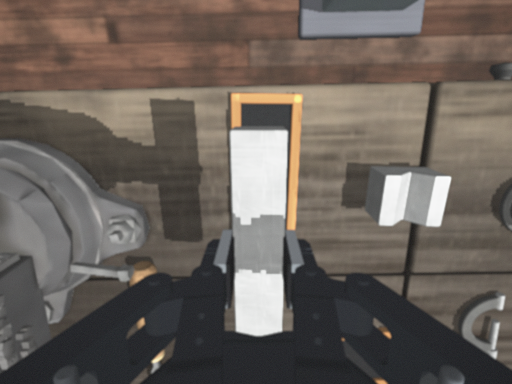

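Nest_long (frame px 232–300, from row 95) lies under the bar and is well aligned. The V-block's groove at (405,195) runs along world x. Lowering the bar.

Call:
{"api": "carry_out", "payload": {
  "increments": [1.5,0.1,0,3,0.018,1.5,0,0,3,0,1.5,0,0,2.6,0,1.5,0,0,0.6,0,1.5,0,0,0,0]
}}

```text
clock: 10.25
eef_pos: [0.4258, -0.2978, -0.0103]
tool_rot: [0.016, 1.0, 0.0, -0.0]
ft_force: [0.9, -0.2, -4.5]
grip_width: 0.0243
grasp_force: 60.5
```

Call:
{"api": "carry_out", "payload": {
  "increments": [1.5,0,0,0.3,0,1.5,0,0,0.15,0,1.5,0,0,0,0,1.5,0,0,0,0,1.5,0,0,0,0]
}}

```text
clock: 10.88
eef_pos: [0.4257, -0.2985, -0.0148]
tool_rot: [0.017, 1.0, -0.0, 0.0]
ft_force: [0.9, 0.4, -5.9]
grip_width: 0.0246
grasp_force: 60.5
```

Run:
```python
from h import *
st()
```

```text
t 10.875 p [ 0.4257 -0.2985 -0.0148] phi 178.06 tilt [ 0. -0.] q [-0.61  0.48 -0.27  0.83  0.   -0.58] F [ 0.9  0.4 -5.9] w 0.0246 gf 60.5
```

Call:
{"api": "carry_out", "payload": {
  "increments": [1.5,0,0,0.3,0,1.5,0,0,0,0,4,0,0,0,0,4,0,0,0,0,4,0,0,0,0]
}}

```text
clock: 11.5
eef_pos: [0.4262, -0.2987, -0.0174]
tool_rot: [0.017, 1.0, -0.0, 0.001]
ft_force: [0.0, -0.3, -0.5]
grip_width: 0.0399
grasp_force: 0.0
```

Run:
```python
from h import *
st(); plan(.43,-.19,.09,177.5,8,n=5,start=(.4257,-.2985,.082,178))
```

```text
t 11.5 p [ 0.4262 -0.2987 -0.0174] phi 178.07 tilt [ 0.001 -0.001] q [-0.61  0.48 -0.27  0.82  0.   -0.58] F [ 0.  -0.3 -0.5] w 0.0399 gf 0.0
8 -0.01 2.17 -0.16 0.002
8 -0.01 2.17 -0.16 0.002
8 -0.0 2.17 -0.16 0.002
8 0.0 2.17 -0.16 0.002
8 0.0 2.17 -0.16 0.002
```

Call:
{"api": "carry_out", "payload": {
  "increments": [4,0,0,-2,0,4,0,0,-3,0,8,0,0,-3,0,8,0,0,-2,0,8,0,2,0,0]
}}

```text
clock: 12.12
eef_pos: [0.428, -0.2796, 0.084]
tool_rot: [0.018, 1.0, -0.001, 0.002]
ft_force: [0.2, 0.7, -0.3]
grip_width: 0.0801
grasp_force: 0.0
```

Call:
{"api": "carry_out", "payload": {
  "increments": [8,0,3,0,0.01,8,0.1,3.8,0,0,8,0.1,3,0,0,8,0,0,0,0,8,0,0,0,0]
}}

```text
clock: 12.75
eef_pos: [0.428, -0.1799, 0.0815]
tool_rot: [0.021, 1.0, 0.0, -0.0]
ft_force: [-0.7, -0.9, -1.5]
grip_width: 0.0803
grasp_force: 0.0
```

Run:
```python
from h import *
d=bot.camera("wrist"); st(); rects(d,["vblock","bar"])
```

```text
t 12.8 p [ 0.4281 -0.1804  0.0817] phi 177.49 tilt [-0.001  0.   ] q [-0.4   0.26 -0.29  1.01 -0.   -0.35] F [-0.  -0.5  0.1] w 0.08 gf 0.0
vblock 0.9 2079 c [ 428.9 -180.4] size [51.  43.3] ang 87.6 zmax 0.036
vblock few 0
bar 0.65 4972 c [ 426.2 -297.8] size [ 26.9 129.4] ang 87.9 zmax 0.026
```

Call:
{"api": "carry_out", "payload": {
  "increments": [8,-0.1,0,3,0,8,0,0,3,0,8,0,0,3,0,8,0,0,1.2,0,8,0,0,0,0]
}}

```text
clock: 13.52
eef_pos: [0.4287, -0.1806, -0.0204]
tool_rot: [0.022, 1.0, 0.0, -0.001]
ft_force: [0.7, -0.3, 0.3]
grip_width: 0.08
grasp_force: 0.0
```

Call:
{"api": "carry_out", "payload": {
  "increments": [8,0,0,0,0,4,0,0,0,0,4,0,0,0,0,4,0,0,0,0,4,0,0,0,0]
}}

```text
clock: 14.15
eef_pos: [0.4303, -0.1808, -0.0187]
tool_rot: [0.022, 1.0, -0.0, 0.001]
ft_force: [-0.1, 0.5, 5.8]
grip_width: 0.0495
grasp_force: 63.4
```

Run:
```python
from h import *
st(); plan(.622,-.188,.08,180,4,n=5,start=(.428,-.1805,.08,177.5))
```

```text
t 14.15 p [ 0.4303 -0.1808 -0.0187] phi 177.5 tilt [ 0.002 -0.001] q [-0.4   0.4  -0.42  0.75  0.   -0.35] F [-0.1  0.5  5.8] w 0.0495 gf 63.4
4 -3.88 0.02 -0.0 -0.009
4 -3.88 -0.01 -0.0 -0.009
4 -3.88 -0.05 -0.0 -0.009
4 -3.88 -0.08 -0.0 -0.009
4 -3.88 -0.12 -0.0 -0.009
```

Call:
{"api": "carry_out", "payload": {
  "increments": [4,0,0,-1,0,4,0,0,-3,0,4,0,0,-3,0,4,0,0,-3,0,4,0,0,0,0]
}}

```text
clock: 14.78
eef_pos: [0.4311, -0.1812, 0.0822]
tool_rot: [0.022, 1.0, -0.001, 0.002]
ft_force: [-0.0, -1.3, -3.7]
grip_width: 0.0495
grasp_force: 63.5
```

Call:
{"api": "carry_out", "payload": {
  "increments": [4,-3.88,0.02,0,-0.009,4,-3.88,-0.01,0,-0.009,4,-3.88,-0.05,0,-0.009,4,-3.88,-0.08,0,-0.009,4,-3.88,-0.12,0,-0.009]
}}

```text
clock: 15.4
eef_pos: [0.6229, -0.1874, 0.0773]
tool_rot: [-0.001, 1.0, 0.001, -0.002]
ft_force: [0.4, 0.5, -2.5]
grip_width: 0.0497
grasp_force: 63.3
```

Run:
```python
from h import *
for i in range(3): d=bot.camera("wrist")
st(); cv2.imwrite("pics/w5.png",d["pixels"])
rects(d,["nest_block","nest_wide","bar"])
```

```text
t 15.55 p [ 0.6233 -0.1872  0.0766] phi -179.87 tilt [-0.004  0.001] q [-0.29  0.61  0.25  1.21 -0.   -0.29] F [ 0.   0.3 -4.4] w 0.05 gf 63.3
nest_block 0.76 5647 c [ 611.  -187.8] size [56.6 83.4] ang 2.6 zmax 0.098
nest_wide 0.81 8328 c [ 629.7 -305.4] size [91.6 92.7] ang 24.0 zmax 0.01
bar 0.8 632 c [ 488.4 -299.4] size [ 9.4 26.3] ang 4.7 zmax 0.026
```

View pics/w5.png

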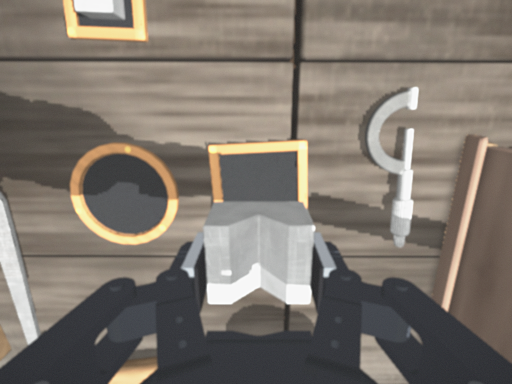

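The V-block is held groove-up, and nest_block (frame px 210–307, from row 142) has its wide side along y, so it matches. Lowering the block.

Call:
{"api": "carry_out", "payload": {
  "increments": [4,0.2,0,3,-0.045,4,0,0,3,0,4,0,0,2.2,0,4,0,0,0.4,0,4,0,0,0,0]
}}

```text
clock: 16.32
eef_pos: [0.6209, -0.188, -0.0054]
tool_rot: [-0.023, 1.0, -0.0, -0.0]
ft_force: [0.9, -0.4, -3.9]
grip_width: 0.0497
grasp_force: 63.3
```

Call:
{"api": "carry_out", "payload": {
  "increments": [4,0,0,0.1,0,4,0,0,0.1,0,4,0,0,0,0,4,0,0,0,0,4,0,0,0,0]
}}

```text
clock: 16.95
eef_pos: [0.6213, -0.1879, -0.0078]
tool_rot: [-0.023, 1.0, -0.0, 0.0]
ft_force: [-0.2, -0.0, -3.8]
grip_width: 0.0494
grasp_force: 63.3
```

Run:
```python
from h import *
st()
```

```text
t 16.95 p [ 0.6213 -0.1879 -0.0078] phi -177.35 tilt [ 0. -0.] q [-0.29  0.68  0.13  1.02  0.   -0.34] F [-0.2 -0.  -3.8] w 0.0494 gf 63.3
```

Call:
{"api": "carry_out", "payload": {
  "increments": [4,0,0,0.3,0,4,0,0,0.2,0,4,0,0,0.1,0,4,0,0,0.1,0,4,0,0,0,0]
}}

```text
clock: 17.58
eef_pos: [0.6212, -0.1879, -0.0146]
tool_rot: [-0.023, 1.0, -0.0, 0.0]
ft_force: [-1.6, 0.4, -0.3]
grip_width: 0.0498
grasp_force: 63.6
```

Call:
{"api": "carry_out", "payload": {
  "increments": [4,0,0,0,0,6.5,0,0,0,0,6.5,0,0,0,0,6.5,0,0,0,0,6.5,0,0,-1,0]
}}

```text
clock: 18.2
eef_pos: [0.6205, -0.1876, -0.0054]
tool_rot: [-0.023, 1.0, 0.0, -0.001]
ft_force: [-0.5, 0.1, -0.5]
grip_width: 0.0648
grasp_force: 0.0
```

Run:
```python
from h import *
st(); print(1);plan(.4335,-.0515,.085,180,8,n=6,start=(.6213,-.1879,.085,182.6))
```

```text
t 18.2 p [ 0.6205 -0.1876 -0.0054] phi -177.35 tilt [-0.002  0.001] q [-0.29  0.68  0.14  1.03 -0.   -0.34] F [-0.5  0.1 -0.5] w 0.0648 gf 0.0
1
8 1.81 1.45 -0.0 0.005
8 1.82 1.44 -0.0 0.005
8 1.83 1.43 -0.0 0.005
8 1.83 1.42 -0.0 0.005
8 1.84 1.41 -0.0 0.005
8 1.85 1.41 -0.0 0.005
8 1.85 1.4 -0.0 0.005
8 1.86 1.39 -0.0 0.005
8 1.87 1.38 -0.0 0.005
8 1.87 1.37 -0.0 0.005
```

Call:
{"api": "carry_out", "payload": {
  "increments": [6.5,0,0,-2,0,6.5,0,0,-3,0,8,0,0,-3,0,8,0,0,-1,0,8,0,0,0,0]
}}

```text
clock: 18.82
eef_pos: [0.6218, -0.188, 0.086]
tool_rot: [-0.023, 1.0, -0.0, 0.001]
ft_force: [0.1, 0.3, -0.7]
grip_width: 0.0799
grasp_force: 0.0
```

Call:
{"api": "carry_out", "payload": {
  "increments": [8,3.42,2.88,0,0.01,8,3.44,2.86,0,0.01,8,3.46,2.83,0,0.01,8,3.5,2.8,0,0.01,8,3.5,2.75,0,0]
}}

```text
clock: 19.45
eef_pos: [0.4418, -0.0503, 0.0836]
tool_rot: [-0.003, 1.0, 0.0, -0.001]
ft_force: [0.4, 0.1, -0.2]
grip_width: 0.0799
grasp_force: 0.0
```

Run:
```python
from h import *
for i in range(3): d=bot.camera("wrist")
st(); rects(d,["collar"])
```

```text
t 19.6 p [ 0.4412 -0.0501  0.0837] phi -179.54 tilt [-0.004  0.   ] q [-0.11  0.23 -0.34  1.01 -0.   -0.12] F [ 1.2 -0.9  0.4] w 0.08 gf 0.0
collar 0.77 1919 c [443.9 -52.1] size [49.3 49.5] ang 87.6 zmax 0.024
```

Call:
{"api": "carry_out", "payload": {
  "increments": [8,-0.2,-0.2,3,0,8,0,0,3,0,8,0,0,3,0,8,0,0,1.6,0,8,0,0,0,0]
}}

```text
clock: 20.27
eef_pos: [0.4457, -0.0537, -0.0226]
tool_rot: [-0.003, 1.0, 0.0, -0.002]
ft_force: [0.2, 0.3, -1.1]
grip_width: 0.0803
grasp_force: 0.0
```

Call:
{"api": "carry_out", "payload": {
  "increments": [8,0,0,0,0,4,0,0,0,0,4,0,0,0,0,4,0,0,0,0,4,0,0,0,0]
}}

```text
clock: 20.9
eef_pos: [0.4474, -0.0531, -0.0195]
tool_rot: [-0.003, 1.0, 0.0, 0.001]
ft_force: [-1.7, 1.0, 6.8]
grip_width: 0.0467
grasp_force: 60.5
```

Run:
```python
from h import *
st(); plan(.6297,-.3054,.08,180,4,n=6,start=(.4435,-.052,.08,180))
```

```text
t 20.9 p [ 0.4474 -0.0531 -0.0195] phi -179.64 tilt [0.002 0.   ] q [-0.12  0.38 -0.46  0.73  0.   -0.12] F [-1.7  1.   6.8] w 0.0467 gf 60.5
4 -1.86 -2.53 -0.0 -0.0
4 -1.86 -2.53 -0.0 -0.0
4 -1.86 -2.53 -0.0 -0.0
4 -1.86 -2.53 -0.0 -0.0
4 -1.86 -2.53 -0.0 -0.0
4 -1.86 -2.53 -0.0 -0.0
4 -1.86 -2.53 -0.0 -0.0
4 -1.86 -2.53 -0.0 -0.0
4 -1.86 -2.53 -0.0 -0.0
4 -1.86 -2.53 -0.0 -0.0
```

Call:
{"api": "carry_out", "payload": {
  "increments": [4,0,0,-1,0,4,0,0,-3,0,4,0,0,-3,0,4,0,0,-3,0,4,0,0,0,0]
}}

```text
clock: 21.52
eef_pos: [0.4486, -0.0535, 0.0816]
tool_rot: [-0.003, 1.0, -0.0, 0.003]
ft_force: [0.6, -0.4, -3.1]
grip_width: 0.047
grasp_force: 62.3
```

Call:
{"api": "carry_out", "payload": {
  "increments": [4,-1.86,-2.53,0,0,4,-1.86,-2.53,0,0,4,-1.86,-2.53,0,0,4,-1.86,-2.53,0,0,4,-1.86,-2.53,0,0]
}}

```text
clock: 22.15
eef_pos: [0.5395, -0.1796, 0.0772]
tool_rot: [-0.003, 1.0, 0.001, -0.001]
ft_force: [0.2, -0.0, -2.4]
grip_width: 0.0463
grasp_force: 62.3
```

Call:
{"api": "carry_out", "payload": {
  "increments": [4,-1.86,-2.53,0,0,4,-1.86,-2.53,0,0,4,-1.86,-2.53,0,0,4,-1.86,-2.53,0,0,4,-1.86,-2.53,0,0]
}}

```text
clock: 22.78
eef_pos: [0.6333, -0.3053, 0.0765]
tool_rot: [-0.003, 1.0, 0.001, -0.002]
ft_force: [0.2, -0.1, -2.1]
grip_width: 0.0466
grasp_force: 62.3
```

Run:
```python
from h import *
for i in range(3): d=bot.camera("wrist")
st(); cv2.imwrite("pics/w6.png",d["pixels"])
rects(d,["nest_wide","vblock"])
P=cloud(d); s=bot.camera("scene"); Q=cloud(s)
for C in (P,Q):
    k=(C[...,0]>.56)&(C[...,0]<.72)&(C[...,1]>-.42)&(C[...,1]<-.35)&(C[...,2]>.015)&(C[...,2]<.3)
    if k.sum(): print(k.sum(),C[k].min(0).round(3),C[k].max(0).round(3))
```

```text
t 22.925 p [ 0.6331 -0.3057  0.0759] phi -179.73 tilt [-0.003  0.002] q [-0.45  0.72  0.44  1.3   0.   -0.45] F [-1.5  0.  -2.8] w 0.0467 gf 62.4
nest_wide 0.85 5026 c [ 626.7 -305.5] size [88.3 86.5] ang 46.3 zmax 0.099
vblock 0.88 3195 c [ 620.  -188.1] size [43.1 52.1] ang 2.4 zmax 0.04
vblock few 0
10324 [ 0.56  -0.42   0.015] [ 0.647 -0.35   0.198]
302 [ 0.561 -0.417  0.016] [ 0.646 -0.35   0.216]
```

View pics/w6.png

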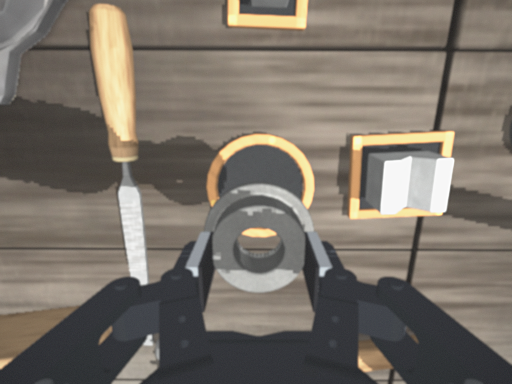

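Collar held level above nest_wide (ring centre about px (261,190)), and the V-block sits inside its nest at (405,180). The chisel at px 135 is clear of the fingers. Lowering the collar.

Call:
{"api": "carry_out", "payload": {
  "increments": [4,0,0,3,0,4,0,0,3,0,4,0,0,2.2,0,4,0,0,0.5,0,4,0,0,0,0]
}}

```text
clock: 23.7
eef_pos: [0.6339, -0.3045, -0.0075]
tool_rot: [-0.003, 1.0, 0.0, -0.0]
ft_force: [0.5, 0.1, -1.9]
grip_width: 0.0467
grasp_force: 62.4
```

Call:
{"api": "carry_out", "payload": {
  "increments": [4,0,0,0.1,0,4,0,0,0.1,0,4,0,0,0,0,4,0,0,0,0,4,0,0,0,0]
}}

```text
clock: 24.32
eef_pos: [0.634, -0.3051, -0.0098]
tool_rot: [-0.003, 1.0, -0.0, 0.0]
ft_force: [-0.1, 0.6, -2.7]
grip_width: 0.0467
grasp_force: 62.4
```

Run:
```python
from h import *
st()
```

```text
t 24.325 p [ 0.634  -0.3051 -0.0098] phi -179.65 tilt [ 0. -0.] q [-0.45  0.78  0.33  1.12 -0.   -0.45] F [-0.1  0.6 -2.7] w 0.0467 gf 62.4
```

Call:
{"api": "carry_out", "payload": {
  "increments": [4,0,0,0.3,0,4,0,0,0.15,0,4,0,0,0.1,0,4,0,0,0.1,0,4,0,0,0,0]
}}

```text
clock: 24.95
eef_pos: [0.6338, -0.305, -0.0154]
tool_rot: [-0.003, 1.0, -0.0, 0.0]
ft_force: [-3.7, 1.9, 4.6]
grip_width: 0.0467
grasp_force: 63.1
```

Call:
{"api": "carry_out", "payload": {
  "increments": [4,0,0,0,0,6.5,0,0,0,0,6.5,0,0,0,0,6.5,0,0,0,0,6.5,0,0,-1,0]
}}

```text
clock: 25.58
eef_pos: [0.6331, -0.3047, -0.0074]
tool_rot: [-0.003, 1.0, 0.001, -0.001]
ft_force: [-0.1, 0.4, -0.6]
grip_width: 0.065
grasp_force: 0.0
```

Call:
{"api": "carry_out", "payload": {
  "increments": [6.5,0,0,-2,0,6.5,0,0,-3,0,6.5,0,0,-3,0,6.5,0,0,-2,0,6.5,0,0,0,0]
}}

```text
clock: 26.2
eef_pos: [0.6357, -0.3059, 0.0969]
tool_rot: [-0.003, 1.0, -0.001, 0.003]
ft_force: [0.2, 0.3, -0.5]
grip_width: 0.0651
grasp_force: 0.0
```

Run:
```python
from h import *
for i in range(2): d=bot.camera("wrist")
st(); rects(d,["collar","nest_wide","vblock"])
d=bot.camera("scene"); rects(d,["collar","vblock","bar","bush"])
plan(.40,.12,.11,180,6,start=(.634,-.305,.085,180))
```

```text
t 26.3 p [ 0.6339 -0.305   0.0935] phi -179.65 tilt [ 0. -0.] q [-0.45  0.71  0.47  1.33 -0.   -0.45] F [-0.9  0.4 -0.1] w 0.0647 gf 0.0
collar 0.76 1937 c [ 630.6 -304.7] size [49.8 48.9] ang 64.4 zmax 0.028
nest_wide 0.57 4534 c [ 630.  -305.4] size [93.3 93.6] ang 24.3 zmax 0.027
vblock 0.86 2738 c [ 620.1 -188.1] size [43.1 51.8] ang 2.8 zmax 0.04
collar 0.87 257 c [ 629.5 -305. ] size [49.6 49.6] ang 58.9 zmax 0.029
collar few 0
vblock 0.59 219 c [ 617.9 -189.2] size [43.2 52.6] ang 1.9 zmax 0.041
bar 0.72 705 c [ 425.7 -299.8] size [ 27.3 131. ] ang 87.7 zmax 0.028
bush 0.47 35 c [500.  305.2] size [26.6 22.2] ang 21.4 zmax 0.037
bush 0.46 38 c [422.9 331.7] size [27.2 25.1] ang 36.0 zmax 0.036
6 2.34 4.25 -0.25 -0.0
6 2.34 4.25 -0.25 -0.0
6 2.34 4.25 -0.25 -0.0
6 2.34 4.25 -0.25 -0.0
6 2.34 4.25 -0.25 -0.0
6 2.34 4.25 -0.25 -0.0
6 2.34 4.25 -0.25 -0.0
6 2.34 4.25 -0.25 -0.0
6 2.34 4.25 -0.25 -0.0
6 2.34 4.25 -0.25 -0.0
```

Collar seated and centred. Now to the grey bush.

Call:
{"api": "carry_out", "payload": {
  "increments": [6,3.2,3.6,-0.2,0,6,3.2,3.6,-0.2,0,6,3.2,3.6,-0.2,0,6,3.2,3.6,-0.2,0,6,3.2,3.6,-0.2,0]
}}

```text
clock: 27.32
eef_pos: [0.4718, -0.125, 0.1038]
tool_rot: [-0.003, 1.0, 0.0, 0.0]
ft_force: [-0.4, 0.5, -0.4]
grip_width: 0.0596
grasp_force: 0.0
```

Call:
{"api": "carry_out", "payload": {
  "increments": [6,1.5,4.9,-0.2,0,6,1.5,4.9,-0.2,0,6,1.5,4.9,-0.2,0,6,1.5,4.9,-0.2,0,6,1.4,4.9,-0.2,0]
}}

```text
clock: 27.95
eef_pos: [0.3969, 0.12, 0.114]
tool_rot: [-0.003, 1.0, 0.0, 0.001]
ft_force: [0.8, 0.3, -0.1]
grip_width: 0.0599
grasp_force: 0.0
```

Call:
{"api": "carry_out", "payload": {
  "increments": [6,-0.5,4.2,0,0,6,-0.5,4.2,0,0,6,-0.5,4.2,0,0,6,-0.5,4.2,0,0,6,-0.5,4.6,0,0]
}}

```text
clock: 28.58
eef_pos: [0.4211, 0.334, 0.1138]
tool_rot: [-0.003, 1.0, 0.0, 0.0]
ft_force: [0.3, -0.4, 0.2]
grip_width: 0.06
grasp_force: 0.0
```

Run:
```python
from h import *
for i in range(3): d=bot.camera("wrist")
st(); rects(d,["bush","nest_small"]); cv2.imwrite("pics/w7.png",d["pixels"])
for k in bot.regions_of(d,"bush"): print(k["p"],np.argwhere(k["mask"]).mean(0).round(),d["pixels"][k["mask"]].mean(0).round())
```

```text
t 28.725 p [0.421  0.3345 0.1133] phi -179.47 tilt [0. 0.] q [ 0.67  0.37 -0.05  1.15 -0.    0.66] F [-0.9 -0.3  0.3] w 0.0602 gf 0.0
bush 0.85 584 c [424.4 335.5] size [28.5 28.6] ang 0.2 zmax 0.036
bush 0.84 529 c [501.3 311.4] size [29.5 29.4] ang 26.4 zmax 0.036
nest_small 0.63 3629 c [435.9 221.7] size [70.7 71. ] ang 18.1 zmax 0.01
0.85 [185. 257.] [205. 206. 206.]
0.84 [255. 233.] [220. 204. 239.]
```

View pics/w7.png

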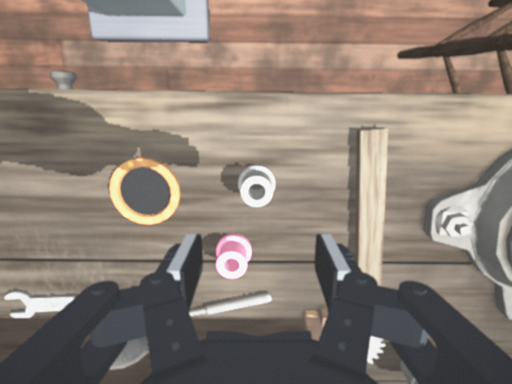

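Grey bush is at px (257,185) and pink at (233,255). Descending on the grey one.

Call:
{"api": "carry_out", "payload": {
  "increments": [6,-0.34,0.1,3.5,0,6,0,0,3.5,0,6,0,0,3.5,0,6,0,0,2.6,0,6,0,0,0,0]
}}

```text
clock: 29.5
eef_pos: [0.4226, 0.3309, -0.0191]
tool_rot: [-0.002, 1.0, -0.002, -0.002]
ft_force: [0.5, 0.5, -0.3]
grip_width: 0.0601
grasp_force: 0.0
```

Call:
{"api": "carry_out", "payload": {
  "increments": [6,0,0,0,0,2,0,0,0,0,2,0,0,0,0,2,0,0,0,0,2,0,0,0,0]
}}

```text
clock: 30.12
eef_pos: [0.4255, 0.3344, -0.0156]
tool_rot: [-0.003, 1.0, 0.001, 0.001]
ft_force: [-0.9, -1.2, 6.0]
grip_width: 0.0276
grasp_force: 59.3
```

Call:
{"api": "carry_out", "payload": {
  "increments": [2,0,0,-1,0,2,0,0,-3,0,2,0,0,-3,0,2,0,0,-2,0,2,0,0,0,0]
}}

```text
clock: 30.75
eef_pos: [0.4256, 0.3347, 0.0747]
tool_rot: [-0.003, 1.0, 0.001, 0.002]
ft_force: [0.1, -0.1, -0.8]
grip_width: 0.0274
grasp_force: 59.4
```

Run:
```python
from h import *
st(); o=bot.get_obs()["eef_pos"]; print(.4357-.4244,.2217-.3355)
```

```text
t 30.75 p [0.4256 0.3347 0.0747] phi -179.64 tilt [0.003 0.003] q [ 0.67  0.41 -0.11  1.05  0.    0.66] F [ 0.1 -0.1 -0.8] w 0.0274 gf 59.4
0.011299999999999977 -0.11380000000000001
```

Call:
{"api": "carry_out", "payload": {
  "increments": [2,-0.25,-2.8,0,0,2,-0.25,-2.8,0,0,2,-0.25,-2.8,0,0,2,-0.28,-2.9,0,0,2,0,0,0,0]
}}

```text
clock: 31.38
eef_pos: [0.4343, 0.2187, 0.0714]
tool_rot: [-0.002, 1.0, -0.001, -0.001]
ft_force: [0.9, -0.0, -1.3]
grip_width: 0.0271
grasp_force: 59.5
```

Run:
```python
from h import *
for i in range(2): d=bot.camera("wrist")
st(); rects(d,["nest_small"]); cv2.imwrite("pics/w8.png",d["pixels"])
```

```text
t 31.475 p [0.435  0.2206 0.0719] phi -179.68 tilt [-0.001 -0.   ] q [ 0.47  0.32 -0.25  1.01  0.    0.46] F [ 0.1 -0.6 -1.6] w 0.0277 gf 59.5
nest_small 0.64 3810 c [428.9 221.4] size [69.  57.2] ang 87.3 zmax 0.01
```

View pics/w8.png

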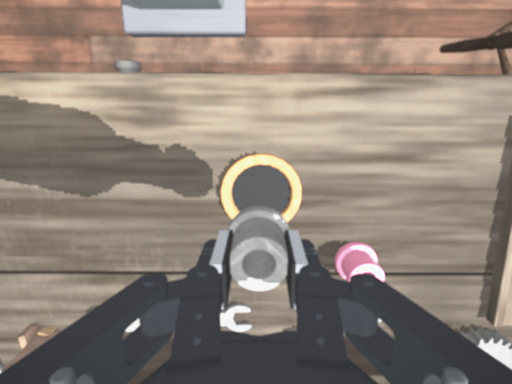

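Bush held upright over nest_small (ring px (262,190)), aligned. Lowering it.

Call:
{"api": "carry_out", "payload": {
  "increments": [2,-0.1,0,3,0,2,0,0,3,0,2,0,0,1.5,0,2,0,0,0.3,0,2,0,0,0,0]
}}

```text
clock: 32.15
eef_pos: [0.4369, 0.2213, -0.0049]
tool_rot: [-0.003, 1.0, 0.0, 0.0]
ft_force: [0.6, -0.2, -1.2]
grip_width: 0.0279
grasp_force: 59.5
```

Call:
{"api": "carry_out", "payload": {
  "increments": [2,0,0,0.2,0,2,0,0,0.1,0,2,0,0,0,0,2,0,0,0,0,2,0,0,0,0]
}}

```text
clock: 32.78
eef_pos: [0.4364, 0.2207, -0.0083]
tool_rot: [-0.003, 1.0, 0.0, 0.0]
ft_force: [-0.0, 0.0, -1.4]
grip_width: 0.0275
grasp_force: 59.5
```

Call:
{"api": "carry_out", "payload": {
  "increments": [2,0,0,0.1,0,2,0,0,0.1,0,2,0,0,0.1,0,2,0,0,0.05,0,2,0,0,0,0]
}}

```text
clock: 33.4
eef_pos: [0.4364, 0.2207, -0.0116]
tool_rot: [-0.003, 1.0, 0.0, 0.0]
ft_force: [-1.6, -0.4, 2.2]
grip_width: 0.0276
grasp_force: 59.9
```

Call:
{"api": "carry_out", "payload": {
  "increments": [2,0,0,0,0,4.5,0,0,0,0,4.5,0,0,0,0,4.5,0,0,0,0,4.5,0,0,-1,0]
}}

```text
clock: 34.02
eef_pos: [0.4356, 0.2203, -0.0023]
tool_rot: [-0.003, 1.0, -0.0, -0.001]
ft_force: [-1.0, -0.4, -0.6]
grip_width: 0.0446
grasp_force: 0.0
```

Call:
{"api": "carry_out", "payload": {
  "increments": [4.5,0,0,-2,0,4.5,0,0,-3,0,4.5,0,0,-3,0,4.5,0,0,-3,0,4.5,0,0,0,0]
}}

```text
clock: 34.65
eef_pos: [0.4386, 0.2219, 0.1113]
tool_rot: [-0.003, 1.0, 0.002, 0.003]
ft_force: [0.1, 0.4, 0.5]
grip_width: 0.0449
grasp_force: 0.0
```

Call:
{"api": "carry_out", "payload": {
  "increments": [4.5,2,0,-2,0,4.5,2,0,-2,0,4.5,2,0,-2,0,4.5,0,0,0,0,4.5,0,0,0,0]
}}

```text
clock: 35.28
eef_pos: [0.3764, 0.2202, 0.1673]
tool_rot: [-0.003, 1.0, -0.0, -0.0]
ft_force: [-0.2, -0.5, 0.2]
grip_width: 0.0453
grasp_force: 0.0
```

Run:
```python
from h import *
d=bot.camera("wrist"); st(); rects(d,["bush","nest_small"])
c=bot.camera("scene"); rects(c,["bar","vblock","collar","bush"])
cv2.imwrite("pics/f.png",cv2.resize(c["pixels"][120:345,110:440],(800,545),interpolation=cv2.INTER_CUBIC))
```

```text
t 35.325 p [0.3764 0.2201 0.1671] phi -179.66 tilt [-0.001 -0.001] q [ 0.53  0.14 -0.22  1.22 -0.    0.52] F [-0.   0.5  1. ] w 0.0448 gf 0.0
bush 0.62 434 c [434.6 220.6] size [28.7 28.1] ang 89.0 zmax 0.04
bush few 0
nest_small 0.58 1405 c [434.2 221.8] size [67.9 68. ] ang 60.4 zmax 0.038
bar 0.69 672 c [ 425.7 -299.5] size [ 27.2 131.1] ang 87.7 zmax 0.028
vblock 0.9 220 c [ 619.2 -188.8] size [44.6 53.4] ang 3.6 zmax 0.041
collar 0.81 257 c [ 629.7 -305.9] size [50.5 49. ] ang 58.6 zmax 0.028
bush 0.49 61 c [434.1 216.5] size [27.2 25.1] ang 35.2 zmax 0.04
bush 0.49 32 c [498.8 307.8] size [29.8 21.9] ang 75.3 zmax 0.036
```

View pics/f.png

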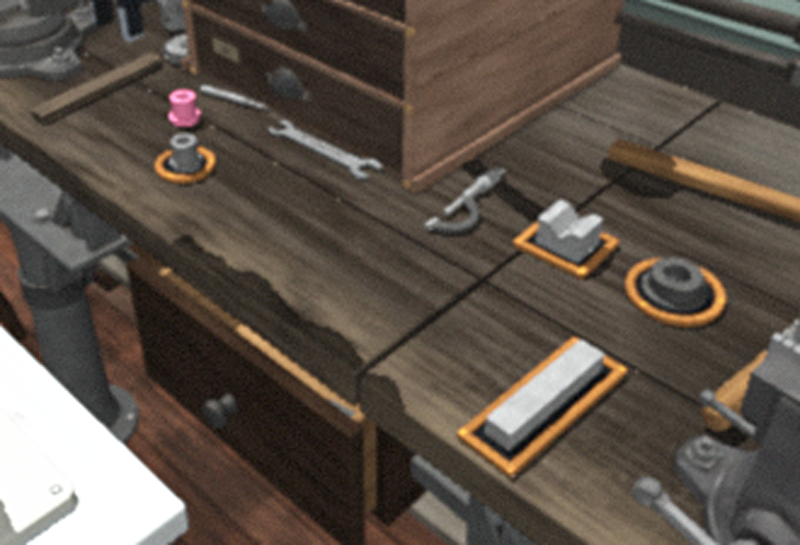

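All four parts sit in their nests: bush (185,155), V-block (570,230), collar (675,285), bar (545,395). The pink bush is untouched and the arm is clear.

```bash
python3 -c "
from workcell import bot
print(bot.job_done())"
```

```text
the job is handed in; nothing more can be done
None
```

All four parts are in their matching nests, upright and released. The job was handed in at about 35 s on the robot's clock, with the arm clear of everything; no verdict came back.

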